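Slide the sharpening tray onto the red rails

TASK

Pick up the metal sharpening tray by its red pull plate and slide it, with the slip stone staying in its frame, onto the red pair of rails in the rack (not the silvery-white pairs above and below). Push it fully home by feel, gently, until it has driven the stiff black buffer behind the red rails well in, never pushing on it with more than 20 N, then let go, leaving the sanding block and the tape roll where they are.

Things in the scene. Friction and masses are not known exactly. Their poses are not given: they have to be found in the camera images.
- handle (a point): Grip point of the tray, mid-way across its upright red pull plate (10 mm thick along x, 60 mm wide along y, top edge 20 mm above this point). x points from the plate to the tray's nose, z up. The tray's underside is 41 mm below this point, its nose 180 mm ahead, its rear edge 10 mm behind. The sheet is bare and free for fingers up to the stone's frame, 110 mm ahead of the plate.
- tray: The loose tray: aluminium sheet 190 mm along x, 140 mm along y, 5 mm thick, nose corners rounded by 12 mm, about 0.25 kg plus a 0.06 kg stone in a 5 mm high wooden frame. Origin: centre of its underside, x to the nose. The outer 13 mm of each long side are bare and run in the rails.
- red_mouth (a point): Mouth of the red rails: midway between the front ends of the two red ledges, level with the ledges' tops. x points into the rack along the rails, z up. Between the rails 145 mm of width for the 140 mm tray and 9 mm of height for the 5 mm sheet. Side walls flare over the first 20 mm; the upper lips flare from 10 to 30 mm in.
- rails: The rail set between the panels: the red pair and, of the same shape, a silvery-white bare aluminium pair 32 mm below and another 32 mm above it. x along the rails into the rack. Origin on the rack's axis, 90 mm behind the rails' front ends and 54 mm below the tops of the red ledges. The set's height in the rack differs from start to start by up to 26 mm.
- buffer (a joint): Travel of the black buffer (36 x 14 mm face) behind the red rails: 0 untouched, 0.007 m at its solid stop. Its untouched face is 91 to 131 mm inside the red mouth, different each time, not given. It resists with 6 N at once plus 0.8 N per mm and stays where left. Well in: over 4 mm (9 N, plus rail friction of 1 or 2 N). Solid stop at 11.6 N; do not press it over 20 N.
- rack: The rack, fixed to the bench: base board 140 x 205 x 8 mm with two wooden side panels, 128 mm high in all. Origin: centre of its underside; x points from its open front to its back. The panels' front edges are 70 mm before the origin, 20 mm behind the rails' front ends.
- stone_centre (a point): Centre of the grey slip stone (40 x 100 x 11 mm, long side along the tray's y) that lies loose in the wooden frame on the tray, 137 mm ahead of the pull plate.
- slip_stone: The same slip stone; origin at the centre of its underside.
- sanding_block: Loose brown cork sanding block, 64 x 112 x 33 mm, a bystander. Origin: centre of its underside.
- masking_tape: Loose roll of tape, 96 mm across, 24 mm high, a bystander. Origin: centre of its underside.
Not all that is in view belongs to the job. Of the things like the slip_stone, leave any that is orange; of the rest the larger one is meant.

How it is judged (in metres and radians):
On the way, in this order (a step that is already met when the one before it is completed fails the run):
1. the tray's nose is at least 50 mm inside the red rails (x of handle in the frame of red_mouth above -0.13 m and z of handle in the frame of red_mouth between 0.036 and 0.049 m and y of handle in the frame of red_mouth between -0.008 and 0.008 m), for 0.1 s.
2. the buffer is driven in more than 4 mm (value of joint buffer above 0.004 m), for 0.2 s.
At the end, for the whole second after the job is handed in: The tray lies released and still (below 10 mm/s) on the red rails, square to them within 0.07 rad, within 7 mm of their centre line and at their height, fully home: the buffer behind the red rails is driven in more than 4 mm. The slip stone still lies still in its frame on the tray (value of joint buffer above 0.004 m and x of handle in the frame of red_mouth above -0.087 m and z of handle in the frame of red_mouth between 0.037 and 0.047 m and y of handle in the frame of red_mouth between -0.007 and 0.007 m and angle between the x axis of handle and the x axis of red_mouth, either way round below 0.07 rad and distance between stone_centre and handle between 0.133 and 0.146 m and linear speed of each of tray, slip_stone below 0.01 m/s); the robot touches nothing.
It fails at once if the tray pressed on the buffer with more than 20 N (contact force between tray and buffer above 20 N).
It fails at once if the tray forced against the rails with more than 30 N (contact force between tray and rails above 30 N).
It fails at once if the robot touched the buffer itself (contact force between the arm and buffer above 0.5 N).
It fails at once if the sanding block was moved more than 20 mm (distance of sanding_block from where it was at the start of the episode above 0.02 m).
It fails at once if the roll of tape was moved more than 20 mm (distance of masking_tape from where it was at the start of the episode above 0.02 m).
It also fails if it takes over 54 s, if anything falls off the work surface, if the arm or the gripper's body presses on something with over 40 N, if the wrist force passes 120 N, or if a joint passes its speed limit or range.

ROBOT

A 6-joint arm with a two-finger parallel gripper is mounted at the origin on a cart in front of the work surface, level with it; the furniture and walls round the work are solid. World frame = base frame: x ahead of the robot, y to its left, z up, the work surface at z = 0. Lengths are in m, angles in degrees, forces in N, time in s.
With the tool pointing down it reaches from about 0.4 to 0.825 m from the base axis. Payload 7 kg.
Tool frame: the origin (TCP) lies between the finger pads; the fingertips stand 19 mm ahead of it and the grasp point (between the pads) is the TCP; z points along the fingers, y is the line along which they close (so a half turn about z gives the same grasp; the last joint's range is limited). The gripper opens to 88 mm and grips with 3 to 60 N. Pads are 19 mm wide; open, the fingers measure 130 mm over their backs; the gripper's body (78 mm by 193 mm) begins 47 mm behind the grasp point.
Start: joints at [-46.633, 20.546, 0.682, 0, -70.136, -16.507], TCP at [0.305, -0.602, 0.246] pointing down, gripper open.
Joint ranges: [-176.03, 176.03], [-82.01, 121.73], [-58.28, 71.71], [-173.87, 95.51], [-174.79, -0.11], [-173.66, 173.66]. Speed limits (degrees/s): [136.94, 136.94, 172.46, 180, 180, 180].

INTERFACE

Orientations are given as [roll, pitch, yaw] about the fixed x, y, z axes, in that order (R = Rz(yaw) Ry(pitch) Rx(roll)).
In Python, from plant import r gives the robot as it stands. The module is installed in compiled form; this text tells all that it offers.
- The arm moves only by the shell command python3 -m pendant 'ROWS' [OPENING] [FORCE]. ROWS is JSON, a list of rows, each a list of 6 numbers: the shift along the tool's x, y, z in mm, then the turn, a rotation vector about the tool's x, y, z in rad. In form: [[tx, ty, tz, wx, wy, wz], ...]. A call has 1 to 20 rows; each row is the pose to reach, as a shift and turn from the pose commanded when the call began, along the tool's axes at that moment; what a row does not reach only later rows make up. A row lasts 1/8 s, in which the tool goes at most 62.5 mm and 10.7 degrees, less where a joint would pass 70% of its speed; a pose out of reach is approached as far as the arm can. A call with a gripper value outside its range is refused whole. OPENING is the finger opening in mm, from 0 to 87.6, set as the call begins (- or left out, the last holds). The fingers move at their own pace and stop on an object; FORCE is the grip in N (left out, the last holds). Time passes only in rows, so rows that repeat a pose let the fingers close. It gives the time, the measured TCP pose, the force, the opening and the grip force at its end, in the units of the state.
- r.get_state(): the state, without advancing time (a new reading comes with each control period).
- r.capture(name): name is "side" or "top" or "wrist"; returns the picture (420x560x3 uint8, red, green, blue); there is no depth.
- r.camera_params(name): a dict with "mtx" (3x3 intrinsics, pixels), "distortion" ([k1, k2, p1, p2, k3] as OpenCV has them; the pictures are not rectified), "rvec" (rotation vector, rad) and "tvec" (3), from world to camera coordinates, as OpenCV has them; the wrist camera has in their place "mount" (4x4, takes a point from camera to tool coordinates, whose origin is the TCP and whose axes are the flange's). Camera axes: x right, y down, z forward; pixel columns grow to the right and rows downward; lengths in m; the calibration is good to about 2 mm. A picture is of the moment at which its call begins: read the wrist's pose just before it. camera_params takes no time and is no camera call.
- r.close_job(): hands the job in; it is judged then, once.
The state is a dict: "time_s": time; "joints": joint angles; "qd": joint speeds; "joint_torque": joint torques, N m; "tcp_pos": TCP position; "eef_rot": TCP orientation; "contact_force": force on the tool from outside, world axes, zero at the start; "moment": the same for the moment, N m; "gripper_width": finger opening in m; "gripper_force": force on a finger pad.
Only numpy, scipy, OpenCV 4.12 (cv2) and the standard library are available. Lean on these libraries where they do the work, as an engineer would, in place of code of your own. Each camera call takes 0.05 s, during which the arm holds its last target. There are 200 camera calls.

## Working session

There is one attempt and no reset: what is moved stays moved. The work goes in short steps, Python scripts to look and compute and a shell command to move; the robot and the scene stay as the last step left them, time stands still between calls to the robot, and variables do not carry over. Pictures are saved under pics/ and viewed, at most 13 in all, crops included, and the job is handed in when it is done.

```bash
mkdir -p pics; cat > h.py <<'E'
import numpy as np,cv2
from plant import r
from scipy.spatial.transform import Rotation as R
def cam(n,st=None):
    p=r.camera_params(n);K=np.array(p["mtx"]);d=np.array(p["distortion"],float)
    if "mount" in p:
        st=st or r.get_state();T=np.eye(4);T[:3,:3]=R.from_euler("xyz",st["eef_rot"],degrees=True).as_matrix();T[:3,3]=st["tcp_pos"]
        M=T@np.array(p["mount"]);return K,d,M[:3,:3],M[:3,3]
    Rm=cv2.Rodrigues(np.array(p["rvec"],float))[0];return K,d,Rm.T,-Rm.T@np.array(p["tvec"],float).ravel()
def rays(c,uv):
    K,d,Rm,o=c;q=cv2.undistortPoints(np.array(uv,float).reshape(-1,1,2),K,d).reshape(-1,2)
    return np.c_[q,np.ones(len(q))]@Rm.T
def plane(c,uv,z):
    v=rays(c,uv);return c[3]+v*((z-c[3][2])/v[:,2])[:,None]
def proj(c,P):
    K,d,Rm,o=c;rv=cv2.Rodrigues(Rm.T)[0];return cv2.projectPoints(np.array(P,float).reshape(-1,1,3),rv,-Rm.T@o,K,d)[0].reshape(-1,2)
def tri(c1,u1,c2,u2):
    a=rays(c1,[u1])[0];b=rays(c2,[u2])[0];A=np.c_[a,-b];s=np.linalg.lstsq(A,c2[3]-c1[3],rcond=None)[0]
    p,q=c1[3]+a*s[0],c2[3]+b*s[1];return (p+q)/2,np.linalg.norm(p-q)
def snap(n,f):
    im=r.capture(n);cv2.imwrite(f"pics/{f}.png",im[:,:,::-1]);return im
E
python3 - <<'E'
from h import *
print(r.get_state())
for n in("side","top","wrist"):
    c=cam(n);print(n,c[3].round(3),c[2][:,2].round(2),c[0][0,0]);snap(n,n+"0")
print(np.array(r.camera_params("wrist")["mount"]).round(3))
a=cv2.imread("pics/top0.png");b=cv2.imread("pics/side0.png");
cv2.imwrite("pics/ts.png",cv2.resize(np.vstack([a,b]),None,fx=.714,fy=.714))
E
```

```text
{'time_s': 0.0, 'joints': array([-4.66341767e+01,  2.05916647e+01,  6.32812991e-01, -2.01396772e-02,
       -7.01344968e+01, -1.65066197e+01]), 'qd': array([ 0.01268203,  0.11875226,  0.0107831 , -0.02475198,  0.02424067,
       -0.0276526 ]), 'joint_torque': array([-2.31527352e-03, -5.82722068e+01,  2.93053865e+01,  6.99752927e+00,
        6.80784593e-03, -1.58754528e-04]), 'tcp_pos': array([ 0.30473269, -0.60178374,  0.2446127 ]), 'eef_rot': array([ 1.79905119e+02, -8.37317179e-03, -1.53147649e+02]), 'contact_force': array([0.43248897, 0.52118152, 0.23002837]), 'moment': array([ 4.00798975e-05, -4.17568421e-02,  4.78265807e-02]), 'gripper_force': 0.0, 'gripper_width': 0.0875857080168359}
side [0.43  0.709 0.931] [ 0.16 -0.67 -0.73] 419.267942486062
top [ 0.467 -0.058  1.238] [ 0.13 -0.02 -0.99] 533.0284497604135
wrist [ 0.235 -0.637  0.384] [ 0.26  0.13 -0.96] 345.1867780443887
[[-0.001 -0.958 -0.288  0.078]
 [ 1.    -0.001 -0.    -0.   ]
 [-0.    -0.288  0.958 -0.14 ]
 [ 0.     0.     0.     1.   ]]
```

View pics/top0.png

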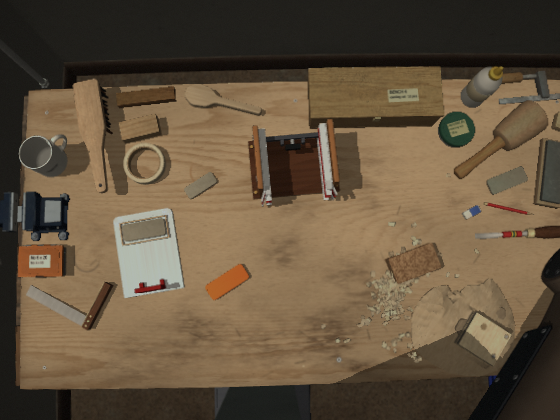

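View pics/side0.png

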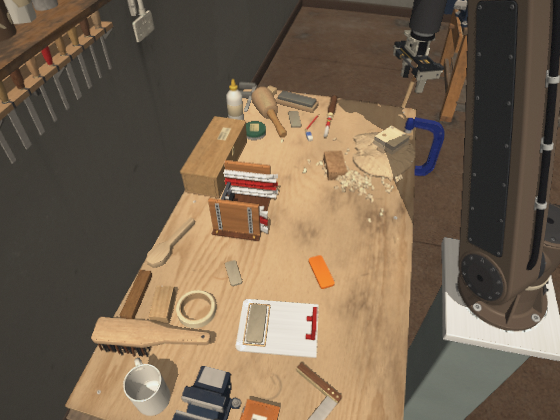

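The top view shows the tray at (148,253) with its red plate at (150,287) and its nose up. The rack is at (295,165), open downwards. Grey/orange stone-like things:
- a stone in the tray frame at (145,230)
- a small grey one at (200,185)
- an orange one at (228,282)
- a far grey one at (508,180)

The stone in the frame on the tray is the one meant. I'll check it in an enlarged crop, together with the rack.

```bash
python3 - <<'E'
from h import *
t=cv2.imread("pics/top0.png");s=cv2.imread("pics/side0.png")
A=cv2.resize(t[200:305,105:235],(390,315),interpolation=2);B=cv2.resize(t[115:215,240:350],(400,364),interpolation=2)[:315]
C=cv2.resize(s[155:250,195:295],(300,285),interpolation=2);D=cv2.resize(s[290:365,225:330],(399,285),interpolation=2)
im=np.zeros((600,790,3),np.uint8);im[:315,:390]=A;im[:315,390:]=B;im[315:,:300]=C;im[315:,300:699]=D
cv2.imwrite("pics/crops.png",im)
for n,i in(("top",t),("side",s)):
    h=cv2.cvtColor(i,cv2.COLOR_BGR2HSV);m=(((h[...,0]<6)|(h[...,0]>172))&(h[...,1]>170)&(h[...,2]>60)).astype(np.uint8)
    k,l,st,ce=cv2.connectedComponentsWithStats(m)
    for j in range(1,k):
        if st[j,4]>8:print(n,st[j],ce[j].round(1))
c=cam("top");K=cv2.cvtColor(t,cv2.COLOR_BGR2HSV)
m=((K[...,1]<60)&(K[...,2]>150)).astype(np.uint8);m[:, :100]=0;m[:,200:]=0;m[:195]=0;m[305:]=0
cs=max(cv2.findContours(m,0,2)[0],key=cv2.contourArea);b=cv2.minAreaRect(cv2.convexHull(cs));bx=cv2.boxPoints(b);print(b);print(plane(c,bx,0.005).round(4))
E
```

```text
top [488 203  39  11  97] [506.9 208.2]
top [517 231   5   6  28] [518.9 233.5]
top [503 232   9   5  39] [506.8 234. ]
top [136 280  28  13 130] [148.9 287.4]
side [ 42  47  10  18 104] [46.7 55.5]
side [225 178  53  12 319] [251.2 183.6]
side [260 217   8   8  41] [263.2 220.4]
side [306 307  10  33 148] [312.2 324.4]
((146.9765625, 252.28802490234375), (82.22977447509766, 60.30182647705078), 81.08507537841797)
[[0.6347 0.3197 0.005 ]
 [0.653  0.1788 0.005 ]
 [0.4635 0.1502 0.005 ]
 [0.4451 0.2886 0.005 ]]
```

View pics/crops.png

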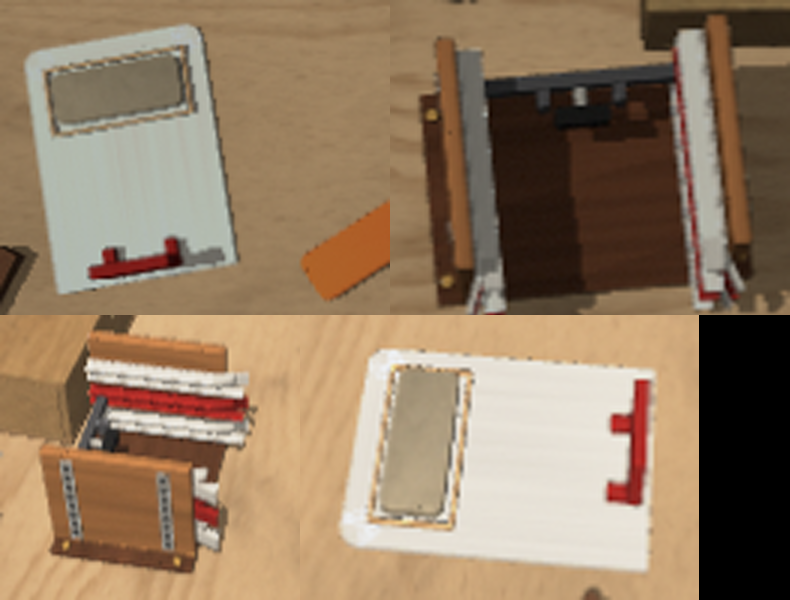

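The crops confirm the grey stone in its frame and the tray with its red plate. The measured tray box is 190 x 141 mm, which fits. The rack opens towards the robot and the red pair is the middle one. Next I'll look into the mouth from close by.

```bash
cat >> h.py <<'E'
def go(pos,rpy,st=None):
    st=st or r.get_state();A=R.from_euler("xyz",st["eef_rot"],degrees=True);B=R.from_euler("xyz",rpy,degrees=True)
    print("rows:",(A.inv().apply(np.array(pos)-st["tcp_pos"])*1000).round(1),(A.inv()*B).as_rotvec().round(4))
E
python3 - <<'E'
from h import *
c=cam("top");s=cam("side")
print(plane(c,[[265,202],[330,202]],.08).round(3))
for a,b in(((327,204),(277,184)),((268,202),(267,222))): print(tri(c,a,s,b))
# view pose: camera at (0.38,-0.07,0.32) looking pitched at mouth
B=R.from_euler("xyz",[180,0,180],degrees=True)*R.from_rotvec([0,0,0])
for tilt in(-35,35):
    Q=R.from_euler("y",tilt,degrees=True)*B
    M=np.array(r.camera_params("wrist")["mount"]);print(tilt,"view",(Q.as_matrix()@M[:3,:3])[:,2].round(2),"camoff",Q.apply(M[:3,3]).round(3))
    if (Q.as_matrix()@M[:3,2])[0]>.5:
        cp=np.array([0.40,-0.075,0.32]);p=cp-Q.apply(M[:3,3]);print("tcp",p.round(3));go(p,Q.as_euler("xyz",degrees=True))
E
```

```text
[[ 0.647 -0.044  0.08 ]
 [ 0.643 -0.187  0.08 ]]
(array([ 0.64722632, -0.18010328,  0.07396635]), np.float64(0.014271307847040034))
(array([ 0.65191201, -0.05032092,  0.04575581]), np.float64(0.0008434112350150579))
-35 view [ 0.78 -0.   -0.62] camoff [-0.144 -0.     0.07 ]
tcp [ 0.544 -0.075  0.25 ]
rows: [-451.4  362.2   -5.1] [ 0.1442 -0.5999  0.4536]
35 view [-0.31 -0.   -0.95] camoff [ 0.016 -0.     0.159]
```

```bash
python3 -m pendant '[[-451,362,-5,0.144,-0.6,0.454],[-451,362,-5,0.144,-0.6,0.454],[-451,362,-5,0.144,-0.6,0.454],[-451,362,-5,0.144,-0.6,0.454],[-451,362,-5,0.144,-0.6,0.454],[-451,362,-5,0.144,-0.6,0.454],[-451,362,-5,0.144,-0.6,0.454],[-451,362,-5,0.144,-0.6,0.454],[-451,362,-5,0.144,-0.6,0.454],[-451,362,-5,0.144,-0.6,0.454],[-451,362,-5,0.144,-0.6,0.454],[-451,362,-5,0.144,-0.6,0.454],[-451,362,-5,0.144,-0.6,0.454]]'
python3 - <<'E'
from h import *
import pickle
st=r.get_state();im=snap("wrist","w1");pickle.dump(cam("wrist",st),open("w1.pkl","wb"))
print(proj(cam("wrist",st),[[.65,-.18,.074],[.65,-.05,.074]]))
cv2.imwrite("pics/w1b.png",cv2.resize(im[:,:,::-1],(800,600),interpolation=cv2.INTER_CUBIC))
E
```

```text
time_s: 1.78
tcp_pos: [0.5434, -0.0757, 0.2503]
eef_rot: [-179.9, 35.0, -180.0]
contact_force: [0.4, -0.2, -0.5]
gripper_width: 0.0878
gripper_force: 0.0
[[180.37633693 170.6016148 ]
 [308.17912373 170.31149204]]
```

View pics/w1b.png

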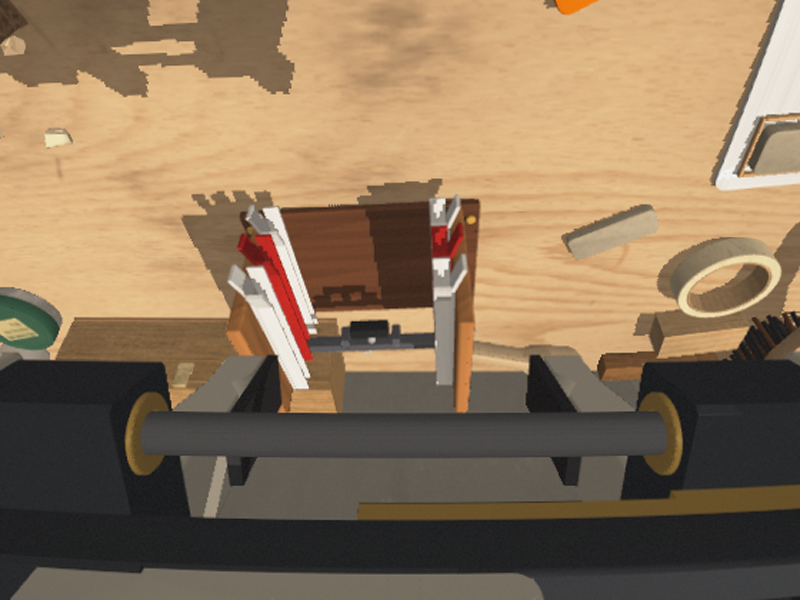

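The wrist view is upside down: the image top is the side nearer the robot. The front ends of the red rails are at about (172,171) and (313,168) in native pixels. The lower white pair ends above them in the image and the upper white pair below. I'll enlarge this.

```bash
python3 - <<'E'
from h import *
i=cv2.imread("pics/w1.png");A=cv2.resize(i[135:285,155:235],(400,750),interpolation=2)[:600];B=cv2.resize(i[135:255,280:340],(300,600),interpolation=2)
im=np.hstack([A,B]);im=im.copy()
for k in range(0,600,50):cv2.putText(im,str(135+k//5),(375,k+4),0,.35,(0,255,0))
cv2.imwrite("pics/w1c.png",im)
E
```

```text
(no output)
```

View pics/w1c.png

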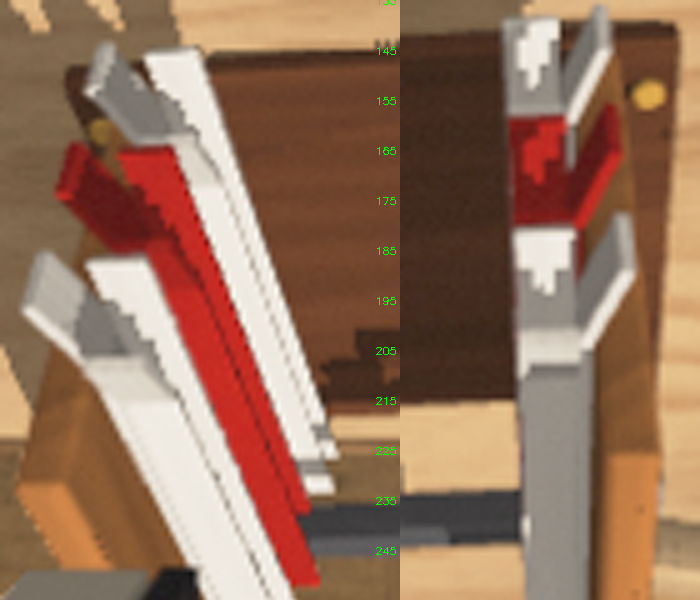

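```bash
cat > fit.py <<'E'
from h import *
import pickle
from scipy.optimize import least_squares
c=pickle.load(open("w1.pkl","rb"))
o=np.array([[190.6,164.6],[195,144.6],[185,186.4],[302,158.6],[300.4,139],[302.6,181],[217,237]])
def P(v):
    x,y,z,a,w,L=v;e=np.array([np.cos(a),np.sin(a),0]);n=np.array([-e[1],e[0],0]);m=np.array([x,y,z]);k=np.array([0,0,.032])
    return [m-w*n,m-w*n-k,m-w*n+k,m+w*n,m+w*n-k,m+w*n+k,m-w*n+L*e]
f=lambda v:(proj(c,P(v))-o).ravel()
s=least_squares(f,[.65,-.115,.075,0,.06,.14])
print(s.x.round(4),np.degrees(s.x[3]),f(s.x).round(1))
C=np.linalg.inv(s.jac.T@s.jac);print("sd",np.sqrt(np.diag(C)).round(4))
for n in("top","side"):print(n,proj(cam(n),P(s.x)).round(0).tolist())
E
python3 fit.py
```

```text
[ 0.6582 -0.1158  0.0527  0.0617  0.0603  0.1419] 3.5325258864691715 [-0.4 -0.3 -0.  -0.1 -0.  -0.1 -0.4  0.4  0.2  0.1  0.2  0.2  0.5 -0.2]
sd [0.0061 0.001  0.0062 0.0079 0.0015 0.0042]
top [[324.0, 196.0], [322.0, 198.0], [325.0, 193.0], [270.0, 201.0], [270.0, 203.0], [270.0, 198.0], [317.0, 135.0]]
side [[274.0, 190.0], [274.0, 197.0], [274.0, 182.0], [266.0, 219.0], [267.0, 226.0], [266.0, 211.0], [229.0, 184.0]]
```

```bash
python3 - <<'E'
from h import *
go([.648,-.115,.22],[180,0,180])
E
```

```text
rows: [-68.1 -38.9  85. ] [-0.0007  0.6114 -0.0007]
```

```bash
python3 -m pendant '[[-68,-39,85,0,0.611,0],[-68,-39,85,0,0.611,0],[-68,-39,85,0,0.611,0],[-68,-39,85,0,0.611,0],[-68,-39,85,0,0.611,0],[-68,-39,85,0,0.611,0]]'
python3 - <<'E'
from h import *
import pickle
st=r.get_state();im=snap("wrist","w2");c=cam("wrist",st);pickle.dump(c,open("w2.pkl","wb"))
p=proj(c,[[.6582,-.176,.0527],[.6582,-.055,.0527]]);print(p)
i=im[:,:,::-1]
(x0,y0),(x1,y1)=p.round().astype(int);x0-=40;x1-=40;y0-=60;y1-=60
print(x0,y0,x1,y1)
A=cv2.resize(i[y0:y0+120,x0:x0+80],(400,600),interpolation=2);B=cv2.resize(i[y1:y1+120,x1:x1+80],(400,600),interpolation=2)
cv2.imwrite("pics/w2c.png",np.hstack([A,B]))
E
```

```text
time_s: 2.58
tcp_pos: [0.648, -0.115, 0.2191]
eef_rot: [-180.0, 0.1, 179.9]
contact_force: [-0.7, 0.0, 0.1]
gripper_width: 0.0876
gripper_force: 0.0
[[216.55222104 204.07815968]
 [347.38276652 203.74591095]]
177 144 307 144
```

View pics/w2c.png

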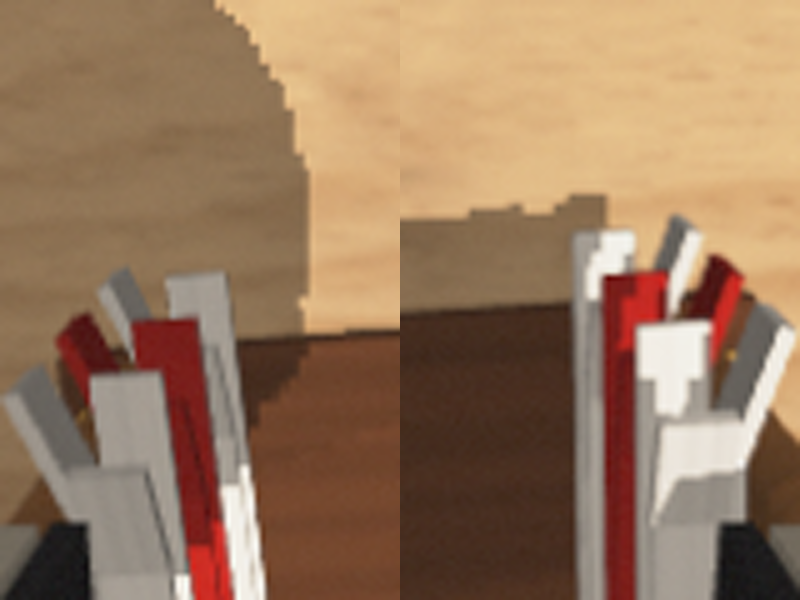

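```bash
cat > fit2.py <<'E'
exec(open("fit.py").read().split("f=lambda")[0])
c2=pickle.load(open("w2.pkl","rb"))
o2=np.array([[216.6,208],[222.2,198.6],[209.4,218.6],[347.8,199.2],[341.8,190.4],[354.6,208.8]])
f=lambda v:np.r_[(proj(c,P(v))-o).ravel(),(proj(c2,P(v)[:6])-o2).ravel()]
s=least_squares(f,[.65,-.115,.075,0,.06,.14])
print(s.x.round(4),np.degrees(s.x[3]),f(s.x).round(1))
C=np.linalg.inv(s.jac.T@s.jac);print("sd",np.sqrt(np.diag(C)).round(4))
for n in("top","side"):print(n,proj(cam(n),P(s.x)).round(0).tolist())
E
python3 fit2.py
```

```text
[ 0.6573 -0.1157  0.0537  0.0658  0.0604  0.1409] 3.7705695167278477 [-0.6 -0.1 -0.3  0.1 -0.3  0.2 -0.   0.2  0.5 -0.1  0.5  0.1  0.7 -0.3
  0.  -0.4  0.2 -0.1  0.3  0.  -0.4 -0.2 -0.2  0.2 -0.2  0.4]
sd [0.0006 0.0003 0.001  0.0049 0.0003 0.0026]
top [[324.0, 196.0], [322.0, 198.0], [325.0, 194.0], [270.0, 201.0], [270.0, 203.0], [270.0, 199.0], [317.0, 136.0]]
side [[274.0, 189.0], [275.0, 197.0], [274.0, 182.0], [267.0, 219.0], [267.0, 226.0], [267.0, 211.0], [229.0, 184.0]]
```

```bash
python3 - <<'E'
from h import *
go([.464,.221,.17],[180,0,-81.4])
E
```

```text
rows: [183.8 335.7  49.5] [-2.0000e-03  1.3000e-03 -1.7218e+00]
```

```bash
python3 -m pendant '[[184,336,49,0,0,-1.722],[184,336,49,0,0,-1.722],[184,336,49,0,0,-1.722],[184,336,49,0,0,-1.722],[184,336,49,0,0,-1.722],[184,336,49,0,0,-1.722],[184,336,49,0,0,-1.722],[184,336,49,0,0,-1.722],[184,336,49,0,0,-1.722],[184,336,49,0,0,-1.722],[184,336,49,0,0,-1.722],[184,336,49,0,0,-1.722]]'
python3 - <<'E'
from h import *
import pickle
st=r.get_state();im=snap("wrist","w3");c=cam("wrist",st);pickle.dump(c,open("w3.pkl","wb"))
h=cv2.cvtColor(im,cv2.COLOR_RGB2HSV);m=(((h[...,0]<6)|(h[...,0]>172))&(h[...,1]>170)&(h[...,2]>60)).astype(np.uint8)
k,l,s,ce=cv2.connectedComponentsWithStats(m)
for j in range(1,k):
    if s[j,4]>30:print(s[j],ce[j].round(1))
t=np.array([.464,.221,0]);a=np.radians(8.6);e=np.array([np.cos(a),np.sin(a),0]);n=np.array([-e[1],e[0],0]);z=np.array([0,0,1])
q=proj(c,[t+dx*e+dy*n+.061*z for dx in(-.005,.005) for dy in(-.03,.03)]);print("pred top corners",q.round(0).tolist())
o=im[:,:,::-1].copy()
for u in q: cv2.circle(o,tuple(int(v) for v in u),2,(0,255,0),-1)
cv2.imwrite("pics/w3b.png",cv2.resize(o,(800,600),interpolation=2))
E
```

```text
time_s: 4.12
tcp_pos: [0.4642, 0.2213, 0.171]
eef_rot: [-179.9, -0.0, -81.5]
contact_force: [0.1, 0.2, 0.4]
gripper_width: 0.0873
gripper_force: 0.0
[ 259  163   26   84 1226] [275.1 201.8]
pred top corners [[289.0, 172.0], [289.0, 248.0], [276.0, 173.0], [276.0, 248.0]]
```

View pics/w3b.png

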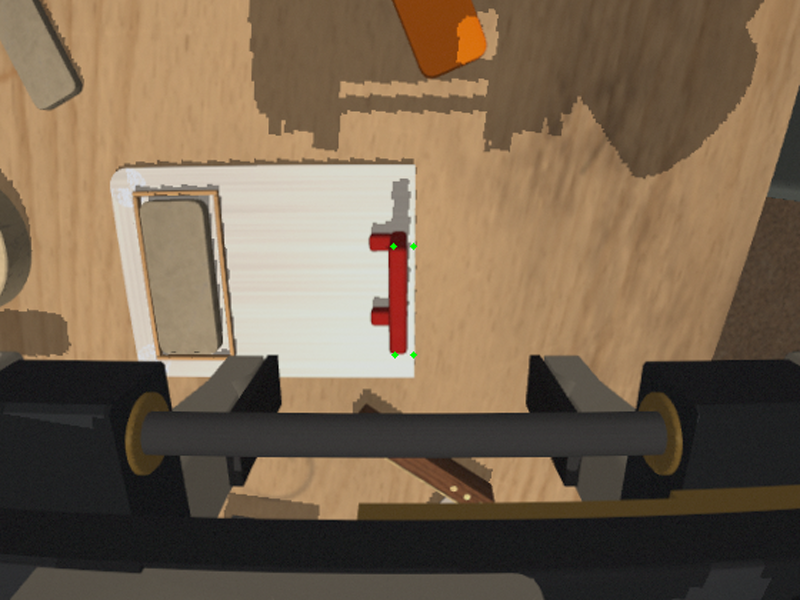

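The plate sits about 2.4 mm further towards the nose than predicted: its top centre is at native x ≈279.5, against 282.5. The lateral position and yaw agree. I'll descend and grip.

```bash
python3 -m pendant '[[0,-2.4,40,0,0,0],[0,-2.4,80,0,0,0],[0,-2.4,110,0,0,0],[0,-2.4,125,0,0,0],[0,-2.4,130,0,0,0],[0,-2.4,130,0,0,0]]' && python3 -m pendant '[[0,0,0,0,0,0],[0,0,0,0,0,0],[0,0,0,0,0,0],[0,0,0,0,0,0],[0,0,0,0,0,0],[0,0,0,0,0,0],[0,0,0,0,0,0],[0,0,0,0,0,0]]' 0 50
python3 - <<'E'
from h import *
print(r.get_state()["joints"].round(1))
E
```

```text
time_s: 4.92
tcp_pos: [0.4671, 0.2221, 0.0412]
eef_rot: [-179.9, -0.0, -81.4]
contact_force: [-0.8, 0.5, -0.2]
gripper_width: 0.0873
gripper_force: 0.0
time_s: 5.92
tcp_pos: [0.4667, 0.2218, 0.0407]
eef_rot: [-180.0, -0.0, -81.4]
contact_force: [-0.5, 0.5, -0.1]
gripper_width: 0.0133
gripper_force: 0.0
[ 47.2  19.1 -33.3   0.1 -37.5 -38.7]
```

```bash
python3 -m pendant '[[0,0,0,0,0,0],[0,0,0,0,0,0],[0,0,0,0,0,0],[0,0,0,0,0,0]]' && python3 -m pendant '[[0,0,-3,0,0,0],[0,0,-10,0,0,0],[0,0,-20,0,0,0],[0,0,-30,0,0,0],[0,0,-40,0,0,0],[0,0,-40,0,0,0],[0,0,-40,0,0,0]]'
python3 - <<'E'
from h import *
import pickle
st=r.get_state();print(st["moment"].round(2));c=cam("side");i=snap("side","s2");snap("wrist","w4")
h=[.4667,.2218,st["tcp_pos"][2]]
print(proj(c,[h]))
a=cv2.imread("pics/s2.png")[260:380,200:360];b=cv2.imread("pics/w4.png")
cv2.imwrite("pics/lift.png",np.hstack([cv2.resize(a,(400,300),interpolation=2),cv2.resize(b,(400,300))]))
go([.657-.23-.012, -.1157-.23*.0658,.0537+.041+.003],[180,0,3.77-90])
E
```

```text
time_s: 6.42
tcp_pos: [0.4668, 0.2218, 0.0407]
eef_rot: [-180.0, -0.0, -81.3]
contact_force: [1.0, 0.1, -0.6]
gripper_width: 0.0103
gripper_force: 50.0
time_s: 7.3
tcp_pos: [0.4665, 0.2217, 0.0806]
eef_rot: [-180.0, -0.0, -81.4]
contact_force: [-1.1, 0.5, -3.0]
gripper_width: 0.0099
gripper_force: 50.0
[-0.02  0.42 -0.  ]
[[314.46554712 312.73458726]]
rows: [340.7 103.9 -16.9] [ 0.0002 -0.0011  0.0851]
```

View pics/lift.png

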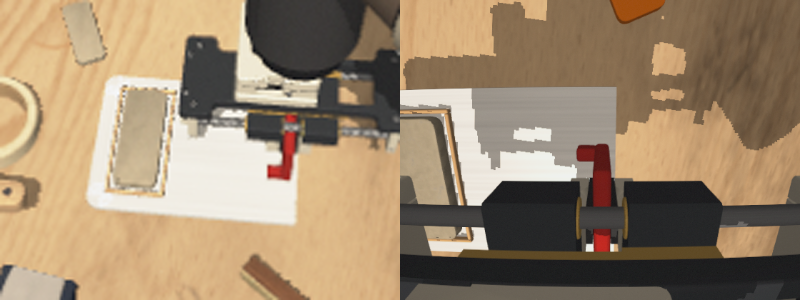

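The tray is held: opening 9.9 mm, load 3 N, stone in its frame. I'll carry it to a point in front of the mouth.

```bash
python3 -m pendant '[[8,15,-5,0,0,0.01],[25,40,-12,0,0,0.02],[50,70,-17,0,0,0.03],[80,95,-17,0,0,0.04],[110,104,-17,0,0,0.05],[145,104,-17,0,0,0.06],[180,104,-17,0,0,0.07],[215,104,-17,0,0,0.08],[250,104,-17,0,0,0.085],[280,104,-17,0,0,0.085],[305,104,-17,0,0,0.085],[322,104,-17,0,0,0.085],[334,104,-17,0,0,0.085],[340,104,-17,0,0,0.085],[341,104,-17,0,0,0.085],[341,104,-17,0,0,0.085]]'
python3 - <<'E'
from h import *
import pickle
st=r.get_state();print(st["tcp_pos"],st["eef_rot"],st["moment"].round(2))
snap("side","s3");snap("top","t3")
t=cv2.imread("pics/t3.png");s=cv2.imread("pics/s3.png")
p=np.array(st["tcp_pos"]);a=np.radians(st["eef_rot"][2]+90);e=np.array([np.cos(a),np.sin(a),0]);n=np.array([-e[1],e[0],0]);z=np.array([0,0,1])
C=[p+.18*e+.058*n-.036*z,p+.18*e-.058*n-.036*z,p+.168*e+.07*n-.036*z,p+.168*e-.07*n-.036*z]
for nm,i in(("top",t),("side",s)):
    q=proj(cam(nm),C);print(nm,q.round(1).tolist())
    for u in q:cv2.circle(i,tuple(int(round(v)) for v in u),0,(0,255,0),-1)
im=np.zeros((600,800,3),np.uint8)
im[:,:400]=cv2.resize(t[190:310,255:335],(400,600),interpolation=cv2.INTER_NEAREST);im[:,400:]=cv2.resize(s[140:260,250:330],(400,600),interpolation=cv2.INTER_NEAREST)
cv2.imwrite("pics/nose.png",im)
E
```

```text
time_s: 9.4
tcp_pos: [0.4151, -0.1307, 0.0979]
eef_rot: [-180.0, -0.0, -86.2]
contact_force: [0.4, 0.2, -3.8]
gripper_width: 0.01
gripper_force: 50.0
[ 0.41509542 -0.13065307  0.09791273] [-1.79973272e+02 -3.51673486e-02 -8.62076448e+01] [-0.01  0.39 -0.02]
top [[273.4, 228.1], [325.3, 223.3], [268.5, 234.0], [331.2, 228.1]]
side [[288.8, 219.3], [294.9, 190.8], [292.4, 223.0], [299.5, 188.6]]
```

View pics/nose.png

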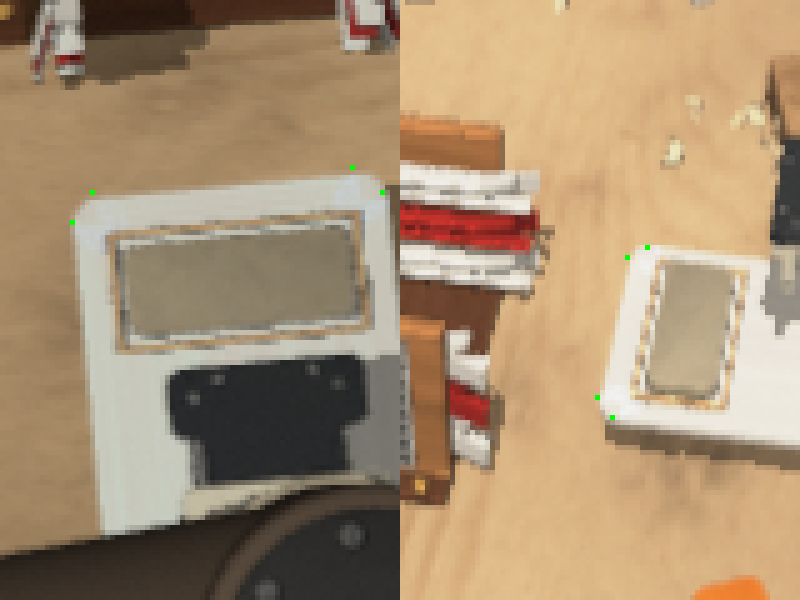

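```bash
python3 - <<'E'
from h import *
c=cam("top");s=cam("side")
for a,b in(((273.4,230.3),(290.4,220.3)),((325.3,225.3),(296.7,192))): print(tri(c,a,s,b))
st=r.get_state();p=np.array(st["tcp_pos"]);a=np.radians(3.8);e=np.array([np.cos(a),np.sin(a),0]);n=np.array([-e[1],e[0],0])
print(p+.18*e+.058*n-[0,0,.036],p+.18*e-.058*n-[0,0,.036])
# red ledge front inner corners seen in side: compare
m=np.array([.6573,-.1157,.0537]);print("dy in mouth frame",(p-m)@n,(p-m)@e)
# right red ledge front inner bottom/left in top crop
print(proj(c,[m-.0604*n,m+.0604*n]),proj(s,[m-.0604*n,m+.0604*n]))
E
```

```text
(array([ 0.58630272, -0.06074667,  0.05889079]), np.float64(9.560432185048663e-05))
(array([ 0.5938013 , -0.17688862,  0.05800221]), np.float64(0.0013721369219588467))
[ 0.59091806 -0.06079811  0.06194698] [ 0.59860583 -0.17654308  0.06194698]
dy in mouth frame 0.0011805724336668667 -0.24259743333712225
[[323.57471752 196.09485104]
 [270.24598665 200.97617789]] [[274.49689003 189.48573023]
 [266.78408969 218.69733654]]
```

```bash
python3 -m pendant '[[1.2,-8,-2,0,0,0],[1.2,-20,-2,0,0,0],[1.2,-32,-2,0,0,0],[1.2,-44,-2,0,0,0],[1.2,-50,-2,0,0,0],[1.2,-55,-2,0,0,0],[1.2,-60,-2,0,0,0],[1.2,-64,-2,0,0,0],[1.2,-68,-2,0,0,0],[1.2,-72,-2,0,0,0],[1.2,-72,-2,0,0,0]]'
python3 - <<'E'
from h import *
print(r.get_state()["moment"].round(2))
snap("side","s4");snap("top","t4")
t=cv2.imread("pics/t4.png");s=cv2.imread("pics/s4.png")
im=np.zeros((600,800,3),np.uint8)
im[:,:400]=cv2.resize(t[150:270,255:335],(400,600),interpolation=2);im[:,400:]=cv2.resize(s[150:246,250:314],(400,600),interpolation=2)
cv2.imwrite("pics/ins.png",im)
E
```

```text
time_s: 10.88
tcp_pos: [0.4874, -0.1274, 0.0999]
eef_rot: [-180.0, -0.0, -86.2]
contact_force: [0.4, -0.2, -3.2]
gripper_width: 0.0102
gripper_force: 50.0
[-0.03  0.44 -0.05]
```

View pics/ins.png

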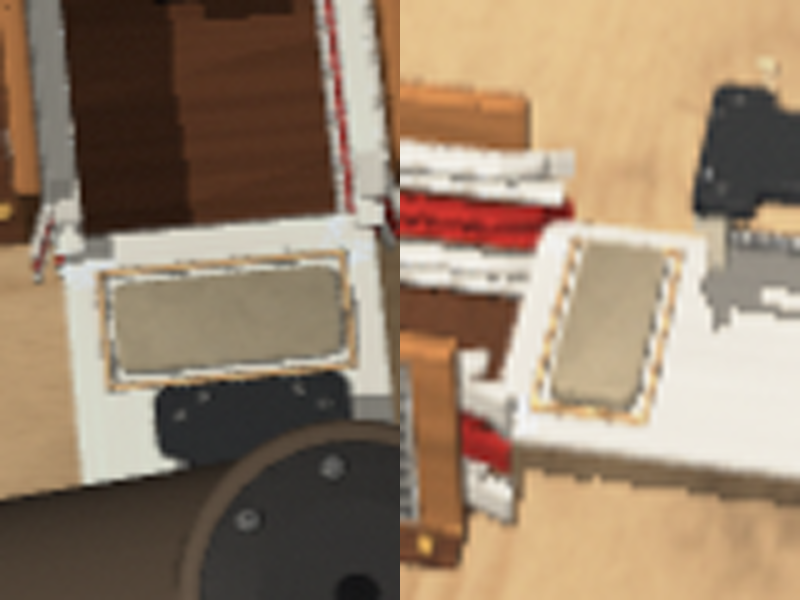

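The nose has just entered between the red ledges and the upper white pair, laterally centred, with no contact force. I'll go on slowly.

```bash
python3 -m pendant '[[0,-4,0,0,0,0],[0,-8,0,0,0,0],[0,-12,0.3,0,0,0],[0,-15,0.6,0,0,0],[0,-15,0.6,0,0,0]]'; python3 -c "
from h import *
print(r.get_state()['moment'].round(2))"
```

```text
time_s: 11.6
tcp_pos: [0.5023, -0.1264, 0.0992]
eef_rot: [-180.0, -0.0, -86.2]
contact_force: [-0.0, -0.2, -3.3]
gripper_width: 0.01
gripper_force: 50.0
[0.03 0.41 0.02]
```

```bash
python3 -m pendant '[[0,-4,0,0,0,0],[0,-8,0,0,0,0],[0,-12,0.5,0,0,0],[0,-12,0.5,0,0,0]]'; python3 -c "
from h import *
print(r.get_state()['moment'].round(2))"; python3 -m pendant '[[0,0,0.5,0,0,0],[0,0,1,0,0,0],[0,0,1.5,0,0,0],[0,0,1.5,0,0,0]]'; python3 -c "
from h import *
print(r.get_state()['moment'].round(2))"
```

```text
time_s: 12.1
tcp_pos: [0.5144, -0.1256, 0.0988]
eef_rot: [-180.0, -0.0, -86.2]
contact_force: [0.1, -0.1, -3.1]
gripper_width: 0.0102
gripper_force: 50.0
[ 0.03  0.39 -0.01]
time_s: 12.6
tcp_pos: [0.514, -0.1256, 0.0973]
eef_rot: [-180.0, -0.0, -86.2]
contact_force: [0.1, 0.5, -2.9]
gripper_width: 0.0097
gripper_force: 50.0
[0.01 0.44 0.02]
```

```bash
python3 -m pendant '[[0,-4,0,0,0,0],[0,-8,0,0,0,0],[0,-12,0.5,0,0,0],[0,-16,0.5,0,0,0],[0,-20,0.5,0,0,0],[0,-20,0.5,0,0,0]]'; python3 -c "
from h import *
print(r.get_state()['moment'].round(2))"; python3 -m pendant '[[0,0,0.5,0,0,0],[0,0,1,0,0,0],[0,0,1,0,0,0]]'; python3 -c "
from h import *
print(r.get_state()['moment'].round(2))"
```

```text
time_s: 13.35
tcp_pos: [0.5343, -0.1243, 0.0968]
eef_rot: [-180.0, -0.0, -86.2]
contact_force: [0.1, 0.4, -3.8]
gripper_width: 0.0099
gripper_force: 50.0
[-0.01  0.43  0.06]
time_s: 13.72
tcp_pos: [0.5339, -0.1243, 0.0958]
eef_rot: [-180.0, -0.0, -86.2]
contact_force: [0.2, 0.8, -2.5]
gripper_width: 0.0097
gripper_force: 50.0
[-0.06  0.36 -0.03]
```

```bash
python3 -m pendant '[[0,-4,0.3,0,0,0],[0,-8,0.6,0,0,0],[0,-12,0.6,0,0,0],[0,-16,0.6,0,0,0],[0,-16,0.6,0,0,0]]'; python3 -c "
from h import *
print(r.get_state()['moment'].round(2))"; python3 -m pendant '[[0,-4,0.5,0,0,0],[0,-8,0.5,0,0,0],[0,-8,0.5,0,0,0]]'; python3 -c "
from h import *
print(r.get_state()['moment'].round(2))"
```

```text
time_s: 14.35
tcp_pos: [0.5507, -0.1232, 0.0954]
eef_rot: [-179.9, -0.0, -86.2]
contact_force: [0.4, -0.1, -1.3]
gripper_width: 0.0095
gripper_force: 50.0
[ 0.   -0.03  0.  ]
time_s: 14.72
tcp_pos: [0.5587, -0.1227, 0.0952]
eef_rot: [-179.9, -0.1, -86.2]
contact_force: [-0.9, -0.5, 3.0]
gripper_width: 0.0096
gripper_force: 50.0
[-0.26  0.31 -0.01]
```

```bash
python3 -m pendant '[[0,-2,-0.4,0,0,0],[0,-4,-0.4,0,0,0],[0,-6,-0.4,0,0,0],[0,-8,-0.4,0,0,0],[0,-8,-0.4,0,0,0]]'; python3 -m pendant '[[0,-1.5,0,0,0,0],[0,-3,0,0,0,0],[0,-4,0,0,0,0],[0,-4,0,0,0,0]]'
```

```text
time_s: 15.35
tcp_pos: [0.5663, -0.1222, 0.0952]
eef_rot: [-180.0, -0.0, -86.2]
contact_force: [-2.6, -0.1, 4.7]
gripper_width: 0.0094
gripper_force: 50.0
time_s: 15.85
tcp_pos: [0.57, -0.1219, 0.0953]
eef_rot: [-180.0, -0.0, -86.2]
contact_force: [-4.7, -0.0, 4.4]
gripper_width: 0.0099
gripper_force: 50.0
```

```bash
python3 -m pendant '[[0,-1.5,0,0,0,0],[0,-3,0,0,0,0],[0,-4,0,0,0,0],[0,-4,0,0,0,0]]'
```

```text
time_s: 16.35
tcp_pos: [0.5739, -0.1217, 0.0953]
eef_rot: [-180.0, -0.0, -86.2]
contact_force: [-4.1, -0.7, 5.0]
gripper_width: 0.01
gripper_force: 50.0
```

```bash
python3 -m pendant '[[0,0,-0.3,0,0,0],[0,0,-0.6,0,0,0],[0,0,-0.6,0,0,0]]'; python3 -c "
from h import *
print(r.get_state()['moment'].round(2))";  python3 -m pendant '[[0,-1.5,0,0,0,0],[0,-3,0,0,0,0],[0,-4,0,0,0,0],[0,-4,0,0,0,0]]'; python3 -c "
from h import *
print(r.get_state()['moment'].round(2))"
```

```text
time_s: 16.73
tcp_pos: [0.574, -0.1216, 0.0955]
eef_rot: [-180.0, -0.0, -86.2]
contact_force: [-0.3, -1.1, -2.1]
gripper_width: 0.0094
gripper_force: 50.0
[-0.29  0.33 -0.04]
time_s: 17.23
tcp_pos: [0.578, -0.1213, 0.0956]
eef_rot: [-180.0, -0.0, -86.2]
contact_force: [-0.2, -0.2, -3.2]
gripper_width: 0.0099
gripper_force: 50.0
[-0.03  0.26 -0.01]
```

```bash
python3 -m pendant '[[0,-1.5,0,0,0,0],[0,-3,0,0,0,0],[0,-4,0,0,0,0],[0,-4,0,0,0,0]]'; python3 -m pendant '[[0,-1.5,0,0,0,0],[0,-3,0,0,0,0],[0,-4,0,0,0,0],[0,-4,0,0,0,0]]' 
```

```text
time_s: 17.73
tcp_pos: [0.5819, -0.1211, 0.0957]
eef_rot: [-180.0, -0.0, -86.2]
contact_force: [-0.6, -0.4, -3.7]
gripper_width: 0.0096
gripper_force: 50.0
time_s: 18.23
tcp_pos: [0.586, -0.1209, 0.0958]
eef_rot: [-180.0, -0.0, -86.2]
contact_force: [0.8, 0.4, -3.3]
gripper_width: 0.0096
gripper_force: 50.0
```

```bash
python3 -m pendant '[[0,-1.5,0,0,0,0],[0,-3,0,0,0,0],[0,-4,0,0,0,0],[0,-4,0,0,0,0]]'
```

```text
time_s: 18.73
tcp_pos: [0.59, -0.1206, 0.0958]
eef_rot: [-180.0, -0.0, -86.2]
contact_force: [0.7, 0.2, -3.9]
gripper_width: 0.0098
gripper_force: 50.0
```

```bash
python3 -m pendant '[[0,-1.5,0,0,0,0],[0,-3,0,0,0,0],[0,-4,0,0,0,0],[0,-4,0,0,0,0]]'
```

```text
time_s: 19.23
tcp_pos: [0.5936, -0.1204, 0.0957]
eef_rot: [180.0, -0.0, -86.2]
contact_force: [-1.7, 0.7, -3.1]
gripper_width: 0.0094
gripper_force: 50.0
```

```bash
python3 -m pendant '[[0,-1.5,0,0,0,0],[0,-3,0,0,0,0],[0,-4,0,0,0,0],[0,-4,0,0,0,0]]'
```

```text
time_s: 19.73
tcp_pos: [0.5957, -0.1204, 0.0957]
eef_rot: [179.8, -0.0, -86.2]
contact_force: [-8.8, 1.1, 3.6]
gripper_width: 0.0095
gripper_force: 50.0
```

```bash
python3 -m pendant '[[0,-1.5,0,0,0,0],[0,-3,0,0,0,0],[0,-3,0,0,0,0]]'
```

```text
time_s: 20.1
tcp_pos: [0.598, -0.1203, 0.0957]
eef_rot: [179.8, -0.0, -86.3]
contact_force: [-11.8, 0.2, 5.6]
gripper_width: 0.0097
gripper_force: 50.0
```

```bash
python3 -m pendant '[[0,-1,0,0,0,0],[0,-1.5,0,0,0,0],[0,-1.5,0,0,0,0]]'
```

```text
time_s: 20.48
tcp_pos: [0.5991, -0.1203, 0.0957]
eef_rot: [179.7, -0.0, -86.3]
contact_force: [-13.9, 0.1, 5.9]
gripper_width: 0.0099
gripper_force: 50.0
```

```bash
python3 -m pendant '[[0,-0.5,0,0,0,0],[0,-0.9,0,0,0,0],[0,-0.9,0,0,0,0]]'
```

```text
time_s: 20.85
tcp_pos: [0.5997, -0.1203, 0.0957]
eef_rot: [179.7, -0.0, -86.3]
contact_force: [-15.2, -0.4, 6.8]
gripper_width: 0.0098
gripper_force: 50.0
```

```bash
python3 -m pendant '[[0,1,0,0,0,0],[0,2,0,0,0,0],[0,3,0,0,0,0],[0,3,0,0,0,0]]'; python3 -c "
from h import *
s=r.get_state();print(s['moment'].round(2),s['eef_rot'])"
```

```text
time_s: 21.35
tcp_pos: [0.5996, -0.12, 0.0956]
eef_rot: [180.0, -0.0, -86.2]
contact_force: [-5.1, -1.0, -0.7]
gripper_width: 0.01
gripper_force: 50.0
[-0.1   1.87 -0.02] [ 1.79963726e+02 -3.64420623e-02 -8.62317406e+01]
```

```bash
python3 -m pendant '[[0,1,0,0,0,0],[0,1.3,0,0,0,0],[0,1.3,0,0,0,0]]';python3 -m pendant '[[0,0,0,0,0,0],[0,0,0,0,0,0],[0,0,0,0,0,0],[0,0,0,0,0,0],[0,0,0,0,0,0]]' 30 20
```

```text
time_s: 21.72
tcp_pos: [0.5996, -0.1199, 0.0959]
eef_rot: [-179.9, -0.0, -86.2]
contact_force: [-0.3, -0.7, -3.9]
gripper_width: 0.01
gripper_force: 50.0
time_s: 22.35
tcp_pos: [0.599, -0.12, 0.0959]
eef_rot: [-180.0, -0.0, -86.2]
contact_force: [1.1, 0.6, 0.4]
gripper_width: 0.0301
gripper_force: 0.0
```

Released. I'll lift straight up, well clear of the rack, and check.

```bash
python3 -m pendant '[[0,0,-5,0,0,0],[0,0,-15,0,0,0],[0,0,-30,0,0,0],[0,0,-60,0,0,0],[0,20,-100,0,0,0],[0,60,-140,0,0,0],[0,110,-150,0,0,0],[0,150,-150,0,0,0],[0,150,-150,0,0,0],[0,150,-150,0,0,0]]'
python3 - <<'E'
from h import *
snap("side","s5");snap("top","t5")
t=cv2.imread("pics/t5.png");s=cv2.imread("pics/s5.png")
e=np.array([np.cos(.0658),np.sin(.0658),0]);m=np.array([.6573,-.1157,.0537])
n=np.array([-e[1],e[0],0]);h=np.array([.5996,-.12,.0947])
print("handle in mouth",(h-m)@e,(h-m)@n)
im=np.zeros((600,800,3),np.uint8)
im[:,:400]=cv2.resize(t[120:240,255:335],(400,600),interpolation=2);im[:,400:]=cv2.resize(s[150:246,225:289],(400,600),interpolation=2)
cv2.imwrite("pics/fin.png",im)
E
```

```text
time_s: 23.6
tcp_pos: [0.4499, -0.1298, 0.247]
eef_rot: [-179.8, -0.0, -86.2]
contact_force: [0.5, -0.1, 0.2]
gripper_width: 0.0299
gripper_force: 0.0
handle in mouth -0.05785787082028631 -0.000496773734268201
```

View pics/fin.png

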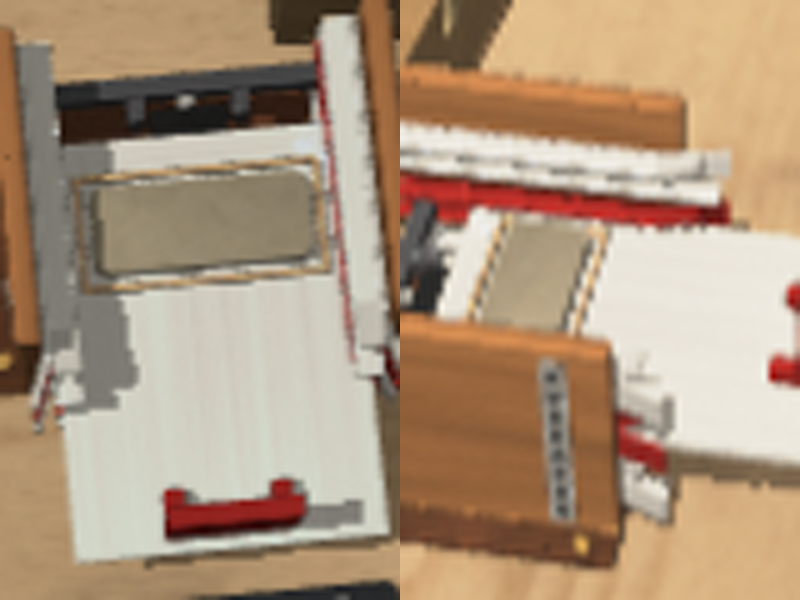

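The tray lies square and centred on the red rails with its nose against the buffer. The stone is in its frame and the gripper is clear, so I'm handing it in.

```bash
python3 -c "
from plant import r
print(r.close_job())"
```

```text
the job is handed in; nothing more can be done
None
```

I slid the tray onto the red rails, pushed the buffer in about 6 mm (estimated from the force and travel; highest wrist push read 15 N), released it with the stone in its frame, and handed the job in at about 24 s; no verdict came back.

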